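# Find the release notch and hold the cutting die unlocked

### The arm

A 7-joint arm with a two-finger parallel gripper is mounted at the origin on the work surface. World frame = base frame: x ahead of the robot, y to its left, z up, the work surface at z = 0. Lengths are in m, angles in rad, forces in N, time in s.
With the tool pointing down it reaches from about 0.35 to 0.9 m from the base axis. Payload 7.2 kg.
Tool frame: the origin (TCP) lies on the front face of the gripper's body, between the roots of the fingers; the fingertips stand 73 mm ahead of it and the grasp point (between the pads) lies 54 mm ahead of it; z points along the fingers, y is the direction in which the jaws open and shut (so a half turn about z gives the same grasp; the last joint's range is limited). The gripper opens to 85 mm and grips with 20 to 120 N. Pads are 22 mm wide; open, the fingers measure 114 mm over their backs; the gripper's body (76 mm by 85 mm) begins 54 mm behind the grasp point. The pads swing forward as they close: fully open they stand 13 mm farther back than shut.
Start: joints at [1.096, 0.411, -0.013, 1.596, 0.006, 1.134, -0.082], TCP at [0.247, -0.574, 0.304] pointing down, gripper open.
Joint ranges: [-2.95, 2.95], [-0.29, 1.99], [-1.47, 1.44], [0.14, 2.54], [-1.03, 4.17], [0.13, 1.85], [-2.86, 2.86]. Speed limits (rad/s): [2.39, 2.39, 3.01, 3.01, 3.14, 3.14, 3.14].

### API

Orientations are given as a 3x3 rotation matrix whose columns are the frame's x, y, z axes.
In Python, from plant import monitor, vision, workorder gives the robot as it stands.
- The arm moves only by the tool servo_tool, never from a script. Its argument "steps" is one flat list of numbers, 7 for each row, row after row: the shift along the tool's x, y, z in cm, then the turn, a rotation vector about the tool's x, y, z in degrees, then the closure, from -1 (fully open) to 1 (shut), so that 0 is half open. A call has 1 to 20 rows; each row is the pose to reach, as a shift and turn from the pose commanded when the call began, along the tool's axes at that moment; what a row does not reach only later rows make up. A row lasts 1/12 s, in which the tool goes at most 41.7 mm and 7.16 degrees, less where a joint would pass 70% of its speed; a pose out of reach is approached as far as the arm can. A call with a gripper value outside its range is refused whole. The fingers move at their own pace and stop on an object; "grip_force" is the grip in N (left out, the last holds). Time passes only in rows, so rows that repeat a pose let the fingers close. It gives the time, the measured TCP pose, the force and the opening at its end, in the units of the state.
- monitor.get_obs(): the state, without advancing time (a new reading comes with each control period).
- vision.read_camera(name): name is "scene" or "top"; returns the picture (384x512x3 uint8, red, green, blue); there is no depth.
- vision.camera_params(name): a dict with "mtx" (3x3 intrinsics, pixels), "xyz" and "rotation" of the camera in the world. Camera axes: x right, y down, z forward; pixel columns grow to the right and rows downward; lengths in m; the calibration is good to about 2 mm. A picture is of the moment at which its call begins. camera_params takes no time and is no camera call.
- workorder.hand_in(): hands the job in, once; it reports no verdict.
The state is a dict: "t": time; "joints": joint angles; "qd": joint speeds; "joint_torque": joint torques, N m; "tcp_pos": TCP position; "orientation": TCP orientation; "force": force on the tool from outside, world axes, zero at the start; "wrist_torque": the same for the moment, N m; "grip_width": finger opening in m.
Only numpy, scipy, OpenCV 4.12 (cv2) and the standard library are available. Lean on these libraries where they do the work, as an engineer would, in place of code of your own. Each camera call takes 0.05 s, during which the arm holds its last target.

### The job

The cutting die is locked in its holder; the release is a spring tongue sunk in a notch somewhere along the top edge of the steel bar. Rest a fingertip lightly on the bar's top edge close beside either end block, feel along the edge until you find the notch, then gently press the tongue inside it all the way down and finish still holding it down, so that a workmate can take the die out. Only touch the bar and tongue: grasp nothing, do not lift or shift the die, and leave everything else on the table where it is.

Things in the scene. Friction and masses are not known exactly. Their poses are not given: they have to be found in the camera images.
- holder: Fixed grey die holder. Origin: on the table under the middle of its exposed steel bar; y along the bar, +x towards the bed plate with the die, z up. The bar is 24 mm thick (x) with a flat top edge 40 mm above the table, and shows for 240 mm between two grey end blocks (34 mm thick, 46 mm high, bolt heads to 50 mm, each 120 mm long)
- edge_mid (a point): Point on the bar's top edge midway between the end blocks, axes as the holder's. The notch, 48 mm long and cut right across the bar, has its middle anywhere from y = -55 to +55 mm from here: its place is not reported, feel or look for it. It is the bar's only dip; two dark patches as long as it, centred 86 mm either side of it (partly under a block), are flush and only look like notches
- tongue (a joint): Dark steel tongue in the notch, 44 mm long, 24 mm wide, its top 10 mm below the edge when free. Value: how far it is pressed down, m: 0 free, 0.008 fully down at its stop. A spring pushes it up, about 2.5 N at the start and 6.5 N at the stop, and lifts it again when let go
- bed (a point): Top of the bed plate (8 mm above the table, 420 mm wide) under the die's middle, 152 mm beyond the bar's middle plane. Low dark stops, 18 mm above the table, stand at the die's two sides and far edge; the lock itself is inside the bed
- die: cutting die, a loose plywood board 170 x 260 x 18 mm with a grid of 5 mm steel rules on top, lying on the bed plate; its near edge is 67 mm from the bar's middle plane, its highest parts 33 mm above the table; origin under its centre
- tape: roll of tape, a cardboard ring 52 mm across and 24 mm high, standing flat on the bed plate left (+y) of the die; loose, not part of the job; origin at its underside
- tin: small white open tin, 56 mm across the mouth, 40 mm high, on the bed plate right (-y) of the die; loose, not part of the job; origin at its underside
- screwdriver: screwdriver lying on the table on the robot's side of the bar, about 90 mm from it; loose, not part of the job; origin at its underside
- redbox: red plastic box 60 x 90 x 25 mm on the table; loose, not part of the job; origin at its underside
- bottle: clear drinking bottle, 64 mm across, 200 mm tall, on the table; loose, not part of the job; origin at its underside
- glue: glue jar, 60 mm across, 140 mm tall, on the table; loose, not part of the job; origin at its underside
- wrench: wrench lying on the table; loose, not part of the job; origin at its underside

How it is judged:
By the outcome, as a careful person would: the job done as asked, in the order asked, and still so for the second after the job is handed in, while the arm keeps its last pose, push and grip.
It also fails if it takes over 54 s, if anything falls off the work surface, if the arm or the gripper's body presses on something with over 40 N, if the wrist force passes 120 N, or if a joint passes its speed limit or range.

## Working session

There is one attempt and no reset: what is moved stays moved. The work goes in short steps, Python scripts to look and compute and a tool call to move; the robot and the scene stay as the last step left them, time stands still between calls to the robot, and variables do not carry over. Pictures are saved under pics/ and viewed, and the job is handed in when it is done.

Besides the shell and the picture viewer there is one more tool, called after "Call:" by a JSON object that holds its "name" and its "arguments". servo_tool: Moves the arm, as the interface text tells. Its arguments: {"type":"object","properties":{"steps":{"type":"array"},"grip_force":{"type":"number"}},"required":["steps"]}

```bash
mkdir -p pics; ls; python3 - <<'E'
from plant import monitor, vision
import cv2,numpy as np
o=monitor.get_obs()
for k in o: print(k,np.round(o[k],3).tolist())
for n in("scene","top"):
    im=vision.read_camera(n); p=vision.camera_params(n)
    print(n,{k:np.round(v,4).tolist() for k,v in p.items()})
    cv2.imwrite(f"pics/{n}0.png",im[:,:,::-1])
    cv2.imwrite(f"pics/{n}0_big.png",cv2.resize(im[:,:,::-1],(800,600),interpolation=cv2.INTER_CUBIC))
E
```

```text
pics
t 0.0
joints [1.096, 0.412, -0.013, 1.597, 0.006, 1.134, -0.082]
qd [-0.002, 0.001, -0.0, -0.001, 0.001, 0.0, 0.001]
joint_torque [0.0, -60.061, 0.682, -29.941, 0.014, 0.011, 0.0]
tcp_pos [0.247, -0.574, 0.303]
orientation [[0.918, 0.396, -0.001], [0.396, -0.918, 0.001], [-0.0, -0.002, -1.0]]
force [-0.444, 0.5, -0.063]
wrist_torque [-0.064, 0.038, 0.006]
grip_width 0.086
scene {'mtx': [[359.1561, 0.0, 255.5034], [0.0, 359.1561, 192.9316], [0.0, 0.0, 1.0]], 'xyz': [1.1306, 0.4602, 0.8197], 'rotation': [[-0.5716, 0.5715, -0.5888], [0.8203, 0.3836, -0.4241], [-0.0165, -0.7254, -0.6881]]}
top {'mtx': [[352.9403, 0.0, 259.4698], [0.0, 352.9403, 189.8029], [0.0, 0.0, 1.0]], 'xyz': [0.3841, -0.0117, 1.1785], 'rotation': [[-0.0085, -0.996, 0.0894], [-0.9998, 0.0102, 0.0187], [-0.0195, -0.0893, -0.9958]]}
```

View pics/scene0_big.png

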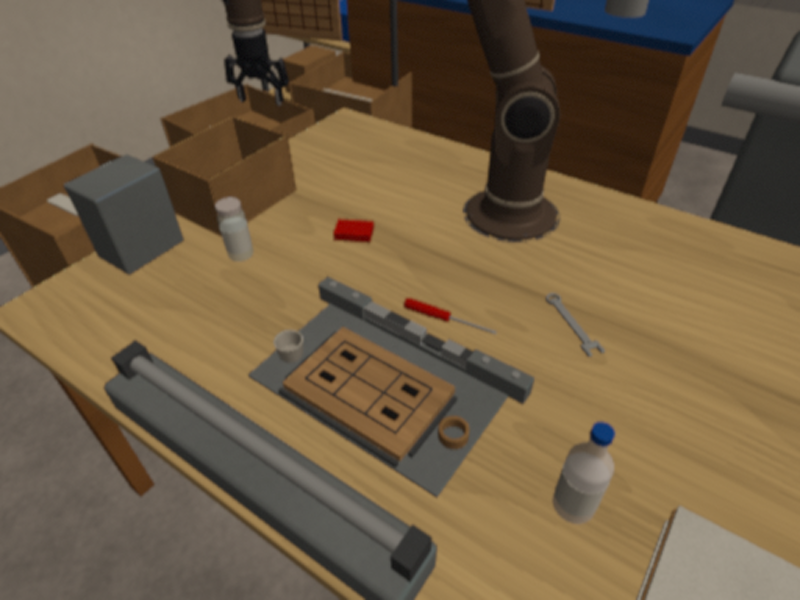

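View pics/top0_big.png

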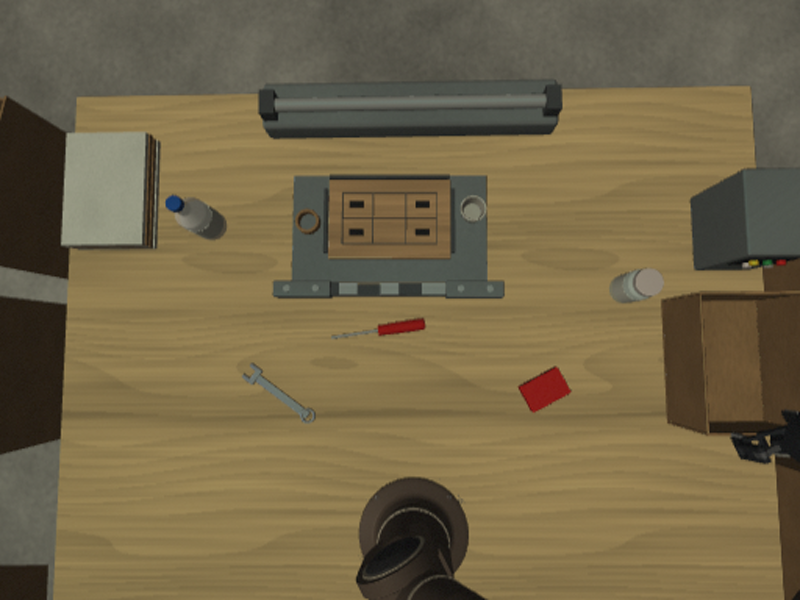

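The scene view shows the bar running from about (365,310) to (470,360). In the top view it spans (331–445, 289), with dark patches near columns 369 and 411. I'll zoom in next.

```bash
cat > h.py <<'E'
import numpy as np
from plant import vision
def ray(n,u,v,z):
    p=vision.camera_params(n); d=p["rotation"]@np.linalg.solve(p["mtx"],[u,v,1.0]); c=np.array(p["xyz"])
    return c+d*(z-c[2])/d[2]
def proj(n,P):
    p=vision.camera_params(n); q=p["mtx"]@(np.array(p["rotation"]).T@(np.array(P)-p["xyz"])); return q[:2]/q[2]
E
python3 - <<'E'
import cv2
a=cv2.imread("pics/top0.png")[170:200,170:330]; cv2.imwrite("pics/topz.png",cv2.resize(a,(800,150),interpolation=cv2.INTER_NEAREST))
b=cv2.imread("pics/scene0.png")[175:260,195:345]; cv2.imwrite("pics/scenez.png",cv2.resize(b,(800,453),interpolation=cv2.INTER_NEAREST))
g=cv2.cvtColor(cv2.imread("pics/top0.png"),cv2.COLOR_BGR2GRAY)
for r in range(177,193): print(r,g[r,170:330:2].tolist())
E
```

```text
177 [120, 121, 122, 122, 121, 122, 123, 122, 111, 81, 81, 82, 80, 81, 80, 82, 80, 80, 82, 83, 81, 81, 84, 82, 82, 82, 82, 82, 83, 85, 83, 85, 83, 83, 85, 83, 84, 86, 84, 86, 84, 86, 85, 83, 84, 84, 85, 84, 85, 84, 85, 84, 85, 84, 82, 85, 84, 85, 83, 82, 83, 81, 82, 83, 83, 83, 82, 81, 80, 80, 82, 123, 124, 122, 124, 123, 124, 123, 123, 123]
178 [122, 121, 122, 121, 123, 124, 123, 123, 112, 81, 81, 82, 82, 79, 81, 81, 82, 80, 82, 83, 81, 83, 82, 82, 81, 81, 81, 83, 83, 83, 83, 83, 83, 85, 85, 85, 84, 85, 85, 84, 83, 84, 84, 84, 84, 84, 84, 84, 84, 84, 84, 85, 84, 83, 85, 83, 84, 83, 82, 84, 85, 84, 81, 82, 82, 82, 83, 81, 80, 82, 82, 125, 125, 127, 125, 125, 126, 127, 126, 127]
179 [124, 124, 124, 97, 97, 97, 96, 97, 81, 75, 74, 75, 74, 72, 74, 74, 73, 74, 74, 73, 74, 82, 81, 82, 82, 81, 82, 82, 83, 84, 84, 84, 85, 85, 84, 84, 83, 84, 86, 86, 84, 86, 84, 86, 84, 85, 85, 84, 85, 84, 84, 84, 85, 84, 83, 83, 85, 83, 74, 74, 75, 75, 73, 71, 71, 71, 71, 69, 71, 69, 71, 101, 100, 101, 101, 101, 110, 127, 128, 128]
180 [125, 127, 105, 82, 81, 81, 81, 82, 76, 77, 78, 78, 78, 77, 78, 79, 78, 8
[... 3868 characters left out ...]
 113, 125, 123, 125, 125, 125, 125, 123, 125, 125, 125, 125, 125, 126, 127, 127, 125, 126, 126, 126, 127, 125, 127, 126, 126, 126, 126, 127, 127, 128, 127, 127, 127, 127, 126, 126, 126, 110, 109, 110, 110, 110, 110, 110, 110, 109, 110, 110, 109, 110, 110, 110, 109, 108, 111, 126, 124, 123, 125]
192 [124, 124, 125, 125, 123, 126, 125, 125, 125, 124, 126, 125, 126, 125, 126, 125, 124, 125, 124, 125, 125, 125, 125, 124, 125, 125, 125, 125, 124, 124, 124, 125, 124, 126, 126, 124, 125, 126, 126, 126, 126, 125, 126, 126, 126, 126, 126, 127, 126, 126, 126, 127, 126, 125, 127, 126, 125, 126, 126, 126, 125, 126, 125, 126, 127, 126, 125, 124, 124, 125, 125, 125, 124, 125, 123, 123, 123, 123, 124, 123]
```

View pics/topz.png

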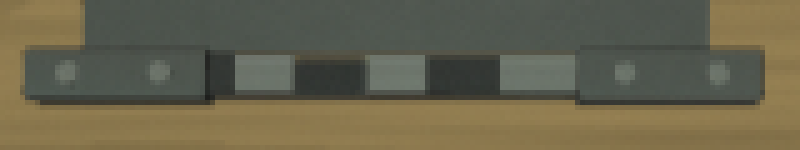

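View pics/scenez.png

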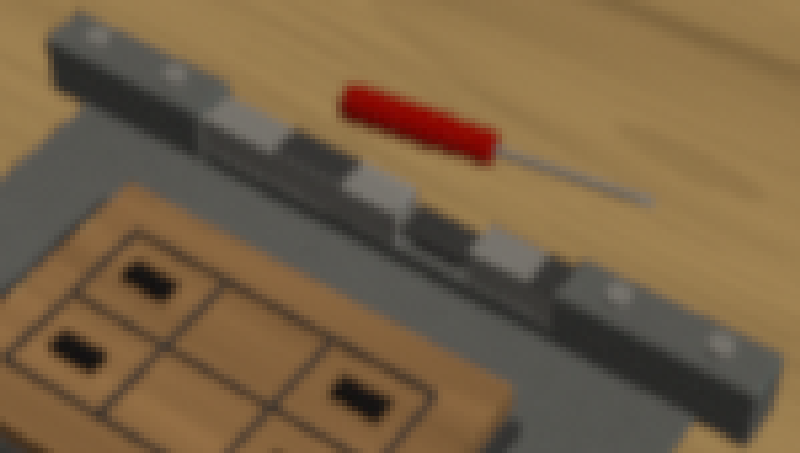

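Both views agree. The real notch is the left-middle patch: top-view columns 228–243, and a visible dip in the zoomed scene at about (435,235). The right patch (columns 255–270) and the one half under the left (+y) block look flush. Next I'll compute positions.

```bash
python3 - <<'E'
from h import *
import cv2
g=cv2.cvtColor(cv2.imread("pics/top0.png"),cv2.COLOR_BGR2GRAY).astype(float)
r=g[183:187].mean(0); 
print(list(zip(range(208,290),r[208:290].round().astype(int))))
for c in (220,250,280): print(c,g[176:194,c])
R=lambda u,v,z=.04:ray("top",u,v,z).round(4)
print("bar ends",R(211.7,184.7),R(285.5,184.7)); print("notch",R(228.5,184.7),R(243.2,184.7),"dark2",R(255.5,184.7),R(269.5,184.7))
print("rows",R(220,181),R(220,188.5),R(280,181),R(280,188.5))
print("bolts",[R(u,v,.05) for u,v in((183.3,184.3),(201.5,184.3),(294.8,184.3),(313.6,184.3))])
print("blocks back corners",R(174.3,179.5,.046),R(322.8,179.5,.046),R(174.3,190,.046),R(322.8,190.3,.046))
# scene: 0.1875 px per zoom px (150/800)
S=lambda x,y,z=.04: ray("scene",195+(x+.5)*.1875-.5,175+(y+.5)*.1876-.5,z).round(4)
print("scene dip left top edge", S(415,190), S(410,208), "right", S(478,232),S(475,262),"barR",S(568,262),"barL",S(228,98))
print("screwdriver", S(345,100,.02),S(495,145,.02),S(650,200,.005))
E
```

```text
[(208, np.int64(84)), (209, np.int64(83)), (210, np.int64(80)), (211, np.int64(41)), (212, np.int64(54)), (213, np.int64(53)), (214, np.int64(54)), (215, np.int64(54)), (216, np.int64(56)), (217, np.int64(112)), (218, np.int64(112)), (219, np.int64(112)), (220, np.int64(112)), (221, np.int64(113)), (222, np.int64(112)), (223, np.int64(112)), (224, np.int64(112)), (225, np.int64(112)), (226, np.int64(112)), (227, np.int64(112)), (228, np.int64(93)), (229, np.int64(54)), (230, np.int64(52)), (231, np.int64(52)), (232, np.int64(52)), (233, np.int64(52)), (234, np.int64(52)), (235, np.int64(53)), (236, np.int64(52)), (237, np.int64(53)), (238, np.int64(52)), (239, np.int64(51)), (240, np.int64(52)), (241, np.int64(52)), (242, np.int64(59)), (243, np.int64(84)), (244, np.int64(114)), (245, np.int64(114)), (246, np.int64(114)), (247, np.int64(114)), (248, np.int64(114)), (249, np.int64(114)), (250, np.int64(114)), (251, np.int64(115)), (252, np.int64(115)), (253, np.int64(115)), (254, np.int64(113)), (255, np.int64(68)), (256, np.int64(54)), (257, np.int64(53)), (258, np.int64(53)), (259, 
[... 1043 characters left out ...]
35 0.0623 0.04  ] dark2 [0.5031 0.0224 0.04  ] [ 0.5026 -0.023   0.04  ]
rows [0.5164 0.1378 0.04  ] [0.4919 0.1378 0.04  ] [ 0.5143 -0.0572  0.04  ] [ 0.4899 -0.0569  0.04  ]
bolts [array([0.5058, 0.2553, 0.05  ]), array([0.5052, 0.1963, 0.05  ]), array([ 0.502 , -0.1041,  0.05  ]), array([ 0.5014, -0.1643,  0.05  ])]
blocks back corners [0.5222 0.2858 0.046 ] [ 0.517  -0.1947  0.046 ] [0.488  0.2853 0.046 ] [ 0.4821 -0.1938  0.046 ]
scene dip left top edge [0.4971 0.0648 0.04  ] [0.5103 0.0701 0.04  ] right [0.5046 0.1109 0.04  ] [0.5243 0.1211 0.04  ] barR [0.4961 0.1627 0.04  ] barL [ 0.4956 -0.0679  0.04  ]
screwdriver [ 0.4412 -0.0215  0.02  ] [0.4237 0.0738 0.02  ] [0.399 0.165 0.005]
```

Bar ends measure 240 mm apart, which matches. The bar's mid-plane is at x≈0.5035 with its middle at y≈0.045, and the notch centre is y≈0.086. I'll shut the fingers and move above the bar beside the +y block.

Call:
{"name": "servo_tool", "arguments": {"steps": [0,0,-2,0,0,0,1,3,-3,-3,0,0,-4,1,6,-6.5,-3,0,0,-8,1,9,-10,-3,0,0,-12,1,12,-13,-3,0,0,-16,1,15,-16,-3,0,0,-20,1,18,-19.5,-3,0,0,-24,1,21,-22.5,-3,0,0,-28,1,24,-26,-3,0,0,-32,1,27,-29,-3,0,0,-36,1,30,-32,-3,0,0,-40,1,33,-35.5,-3,0,0,-44,1,36,-38.5,-3,0,0,-48,1,39,-42,-3,0,0,-52,1,42,-45,-3,0,0,-56,1,45,-48.5,-2,0,0,-60,1,48,-51.5,0,0,0,-63,1,50.5,-54,2,0,0,-65,1,52.1,-56,4,0,0,-66,1,52.1,-56,6,0,0,-66,1], "grip_force": 20}}

```text
t: 1.77
tcp_pos: [0.5051, 0.1487, 0.2474]
orientation: [[0.009, 1.0, 0.005], [1.0, -0.009, 0.003], [0.003, 0.004, -1.0]]
force: [0.9, -1.2, 0.5]
grip_width: -0.0003
```

Call:
{"name": "servo_tool", "arguments": {"steps": [0,0,3,0,0,0,1,0,0,6,0,0,0,1,0,0,9,0,0,0,1,0,0,11,0,0,0,1,0,0,11,0,0,0,1,0,0,11,0,0,0,1,0,0,11,0,0,0,1]}}

```text
t: 2.35
tcp_pos: [0.5041, 0.145, 0.1374]
orientation: [[0.012, 1.0, 0.001], [1.0, -0.012, 0.0], [0.001, 0.001, -1.0]]
force: [-0.5, -0.9, -0.5]
grip_width: -0.0005
```

```bash
python3 - <<'E'
from h import *
from plant import monitor
import cv2
o=monitor.get_obs(); print(o["t"],o["tcp_pos"],o["force"],o["orientation"][:,2] if hasattr(o["orientation"],'shape') else o["orientation"])
im=vision.read_camera("top")[:,:,::-1]; a=im[150:220,160:340]
s=vision.read_camera("scene")[:,:,::-1]; b=s[150:270,180:360]
cv2.imwrite("pics/c1.png",np.vstack([cv2.resize(a,(600,233)),cv2.resize(b,(540,360))[:, :].copy() if False else cv2.resize(b,(600,360))]))
E
```

```text
2.35 [0.50413713 0.14502331 0.13740329] [-0.47230633 -0.85790937 -0.45333956] [ 1.04868819e-03  4.99666550e-04 -9.99999325e-01]
```

View pics/c1.png

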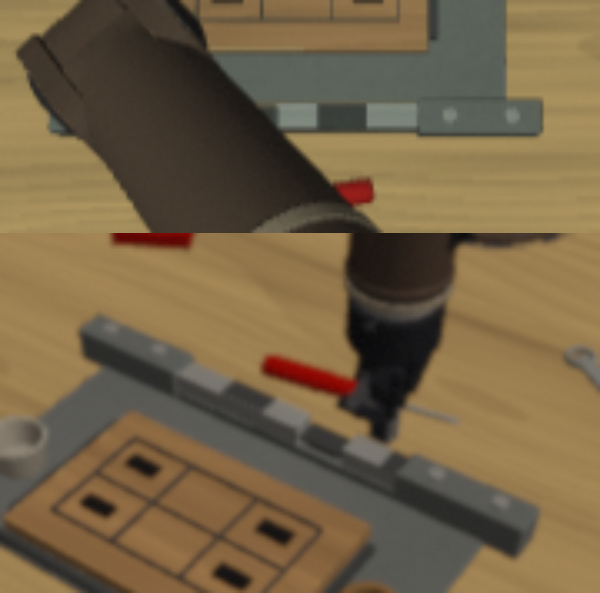

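The fingers are shut above the bar just beside the +y block (scene crop, tip about (385,430)). Lowering gently.

Call:
{"name": "servo_tool", "arguments": {"steps": [0.3,0,0.7,0,0,0,1,0.3,0,1.4,0,0,0,1,0.3,0,1.9,0,0,0,1,0.3,0,2.1,0,0,0,1,0.3,0,2.1,0,0,0,1,0.3,0,2.1,0,0,0,1]}}

```text
t: 2.95
tcp_pos: [0.5035, 0.1477, 0.1151]
orientation: [[0.012, 1.0, -0.001], [1.0, -0.012, -0.0], [-0.0, -0.0, -1.0]]
force: [-0.0, 0.6, 0.1]
grip_width: -0.0002
```

Call:
{"name": "servo_tool", "arguments": {"steps": [0,0,0.05,0,0,0,1,0,0,0.1,0,0,0,1,0,0,0.1,0,0,0,1]}}

```text
t: 3.2
tcp_pos: [0.5037, 0.1477, 0.1144]
orientation: [[0.012, 1.0, 0.0], [1.0, -0.012, 0.0], [0.0, 0.0, -1.0]]
force: [0.4, -0.8, -0.3]
grip_width: -0.0002
```

Call:
{"name": "servo_tool", "arguments": {"steps": [0,0,0.05,0,0,0,1,0,0,0.1,0,0,0,1,0,0,0.1,0,0,0,1]}}

```text
t: 3.45
tcp_pos: [0.5036, 0.1476, 0.1133]
orientation: [[0.012, 1.0, -0.0], [1.0, -0.012, -0.0], [-0.0, -0.0, -1.0]]
force: [0.3, -0.9, 0.1]
grip_width: 0.0001
```

Call:
{"name": "servo_tool", "arguments": {"steps": [0,0,0.03,0,0,0,1,0,0,0.06,0,0,0,1,0,0,0.06,0,0,0,1]}}

```text
t: 3.7
tcp_pos: [0.5036, 0.1477, 0.1128]
orientation: [[0.012, 1.0, 0.0], [1.0, -0.012, -0.0], [-0.0, 0.0, -1.0]]
force: [0.4, -0.4, 0.3]
grip_width: -0.0001
```

Call:
{"name": "servo_tool", "arguments": {"steps": [0,0,0.03,0,0,0,1,0,0,0.05,0,0,0,1,0,0,0.05,0,0,0,1]}}

```text
t: 3.95
tcp_pos: [0.5036, 0.1477, 0.1127]
orientation: [[0.012, 1.0, 0.0], [1.0, -0.012, -0.0], [-0.0, 0.0, -1.0]]
force: [-1.9, 0.2, 7.4]
grip_width: 0.0003
```

Contact: 7.4 N at TCP z 0.1127, as expected for a 40 mm edge. I'll lighten it, then slide towards -y.

Call:
{"name": "servo_tool", "arguments": {"steps": [0,0,-0.02,0,0,0,1,0,0,-0.02,0,0,0,1]}}

```text
t: 4.12
tcp_pos: [0.5037, 0.1477, 0.1127]
orientation: [[0.012, 1.0, 0.0], [1.0, -0.012, -0.0], [-0.0, 0.0, -1.0]]
force: [-1.1, -0.7, 5.7]
grip_width: -0.0001
```

Call:
{"name": "servo_tool", "arguments": {"steps": [-0.2,0,0,0,0,0,1,-0.4,0,0,0,0,0,1,-0.6,0,0,0,0,0,1,-0.8,0,0,0,0,0,1,-1,0,0,0,0,0,1]}}

```text
t: 4.53
tcp_pos: [0.5039, 0.1381, 0.1127]
orientation: [[0.012, 1.0, 0.001], [1.0, -0.012, 0.001], [0.001, 0.001, -1.0]]
force: [-0.3, 4.3, 4.8]
grip_width: 0.0001
```

Call:
{"name": "servo_tool", "arguments": {"steps": [-0.2,0,0,0,0,0,1,-0.4,0,0,0,0,0,1,-0.6,0,0,0,0,0,1,-0.8,0,0,0,0,0,1,-1,0,0,0,0,0,1]}}

```text
t: 4.95
tcp_pos: [0.5037, 0.128, 0.1127]
orientation: [[0.012, 1.0, 0.001], [1.0, -0.012, 0.001], [0.001, 0.001, -1.0]]
force: [0.1, 4.0, 6.2]
grip_width: 0.0002
```

Call:
{"name": "servo_tool", "arguments": {"steps": [-0.2,0,0,0,0,0,1,-0.4,0,0,0,0,0,1,-0.6,0,0,0,0,0,1,-0.8,0,0,0,0,0,1,-1,0,0,0,0,0,1]}}

```text
t: 5.37
tcp_pos: [0.5035, 0.118, 0.1127]
orientation: [[0.012, 1.0, 0.001], [1.0, -0.012, 0.001], [0.001, 0.001, -1.0]]
force: [-0.8, 4.6, 5.0]
grip_width: -0.0002
```

Call:
{"name": "servo_tool", "arguments": {"steps": [-0.2,0,0,0,0,0,1,-0.4,0,0,0,0,0,1,-0.6,0,0,0,0,0,1,-0.8,0,0,0,0,0,1,-1,0,0,0,0,0,1]}}

```text
t: 5.78
tcp_pos: [0.5034, 0.1079, 0.1127]
orientation: [[0.012, 1.0, 0.001], [1.0, -0.012, 0.001], [0.001, 0.001, -1.0]]
force: [-0.7, 3.9, 4.5]
grip_width: 0.0
```

Call:
{"name": "servo_tool", "arguments": {"steps": [-0.2,0,0,0,0,0,1,-0.4,0,0,0,0,0,1,-0.6,0,0,0,0,0,1,-0.6,0,0,0,0,0,1]}}

```text
t: 6.12
tcp_pos: [0.5025, 0.1, 0.1118]
orientation: [[0.013, 1.0, -0.002], [1.0, -0.013, -0.002], [-0.002, -0.002, -1.0]]
force: [-0.4, -0.6, 0.6]
grip_width: -0.0
```

The edge fell away as the tip passed y≈0.10. That puts the notch edge at about 0.11, matching the cameras. Now centring in the notch and pressing down slowly.

Call:
{"name": "servo_tool", "arguments": {"steps": [-0.3,0,0,0,0,0,1,-0.6,0,0,0,0,0,1,-0.9,0,0,0,0,0,1,-1.2,0,0,0,0,0,1,-1.4,0,0,0,0,0,1,-1.4,0,0.1,0,0,0,1,-1.4,0,0.2,0,0,0,1,-1.4,0,0.3,0,0,0,1,-1.4,0,0.4,0,0,0,1,-1.4,0,0.5,0,0,0,1,-1.4,0,0.6,0,0,0,1,-1.4,0,0.6,0,0,0,1]}}

```text
t: 7.12
tcp_pos: [0.5028, 0.0877, 0.1062]
orientation: [[0.012, 1.0, -0.0], [1.0, -0.012, -0.0], [-0.0, -0.0, -1.0]]
force: [1.7, -0.2, -0.0]
grip_width: 0.0001
```

Call:
{"name": "servo_tool", "arguments": {"steps": [0,0,0.1,0,0,0,1,0,0,0.2,0,0,0,1,0,0,0.3,0,0,0,1,0,0,0.4,0,0,0,1,0,0,0.4,0,0,0,1]}}

```text
t: 7.53
tcp_pos: [0.5029, 0.0877, 0.1024]
orientation: [[0.012, 1.0, -0.0], [1.0, -0.012, -0.0], [-0.0, 0.0, -1.0]]
force: [-0.4, 0.0, 1.6]
grip_width: -0.0003
```

Tongue touched at z≈0.1025, about 10 mm below the edge as expected. Pressing down.

Call:
{"name": "servo_tool", "arguments": {"steps": [0,0,0.1,0,0,0,1,0,0,0.2,0,0,0,1,0,0,0.3,0,0,0,1,0,0,0.4,0,0,0,1,0,0,0.4,0,0,0,1]}}

```text
t: 7.95
tcp_pos: [0.5029, 0.0877, 0.0983]
orientation: [[0.012, 1.0, 0.0], [1.0, -0.012, -0.0], [-0.0, 0.0, -1.0]]
force: [-0.5, 0.5, 4.3]
grip_width: 0.0001
```

Call:
{"name": "servo_tool", "arguments": {"steps": [0,0,0.1,0,0,0,1,0,0,0.2,0,0,0,1,0,0,0.3,0,0,0,1,0,0,0.3,0,0,0,1]}}

```text
t: 8.28
tcp_pos: [0.5029, 0.0877, 0.0954]
orientation: [[0.012, 1.0, 0.0], [1.0, -0.012, -0.0], [-0.0, 0.0, -1.0]]
force: [-0.7, -1.4, 5.8]
grip_width: 0.0002
```

Call:
{"name": "servo_tool", "arguments": {"steps": [0,0,0.03,0,0,0,1,0,0,0.05,0,0,0,1,0,0,0.05,0,0,0,1]}}

```text
t: 8.53
tcp_pos: [0.5029, 0.0877, 0.095]
orientation: [[0.012, 1.0, 0.0], [1.0, -0.012, -0.0], [-0.0, 0.0, -1.0]]
force: [-0.9, -0.1, 5.8]
grip_width: -0.0001
```

Call:
{"name": "servo_tool", "arguments": {"steps": [0,0,0.03,0,0,0,1,0,0,0.05,0,0,0,1,0,0,0.05,0,0,0,1]}}

```text
t: 8.78
tcp_pos: [0.5029, 0.0877, 0.0947]
orientation: [[0.012, 1.0, 0.0], [1.0, -0.012, -0.0], [-0.0, 0.0, -1.0]]
force: [-1.9, -0.5, 7.8]
grip_width: -0.0005
```

Call:
{"name": "servo_tool", "arguments": {"steps": [0,0,0.01,0,0,0,1,0,0,0.02,0,0,0,1,0,0,0.02,0,0,0,1]}}

```text
t: 9.03
tcp_pos: [0.5029, 0.0877, 0.0946]
orientation: [[0.012, 1.0, 0.0], [1.0, -0.012, -0.0], [-0.0, 0.0, -1.0]]
force: [-2.9, -0.1, 10.5]
grip_width: -0.0003
```

The tongue is on its stop: z stays put at 0.0946 (18 mm below the edge) while the force climbs to 10.5 N. A last check before handing in.

Call:
{"name": "servo_tool", "arguments": {"steps": [0,0,0,0,0,0,1,0,0,0,0,0,0,1,0,0,0,0,0,0,1,0,0,0,0,0,0,1,0,0,0,0,0,0,1,0,0,0,0,0,0,1]}}

```text
t: 9.53
tcp_pos: [0.5029, 0.0877, 0.0946]
orientation: [[0.012, 1.0, 0.0], [1.0, -0.012, -0.0], [-0.0, 0.0, -1.0]]
force: [-2.3, -1.3, 10.2]
grip_width: -0.0001
```

```bash
python3 - <<'E'
from h import *
import cv2
s=vision.read_camera("scene")[:,:,::-1]
cv2.imwrite("pics/c2.png",cv2.resize(s[130:310,150:390],(800,600)))
E
```

```text
(no output)
```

View pics/c2.png

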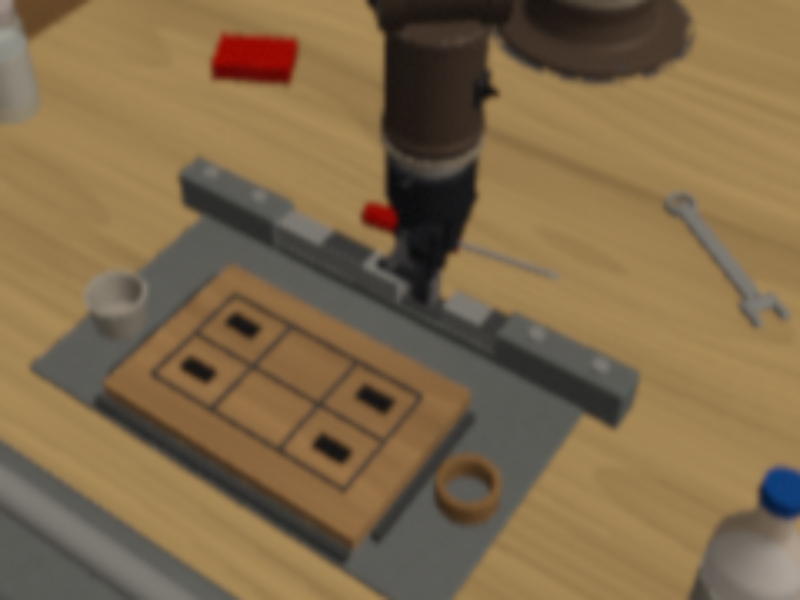

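The fingertip sits in the notch at about (425,290). The die, tape, tin, screwdriver and the rest look undisturbed.

```bash
python3 -c "
from plant import workorder; print(workorder.hand_in())"
```

```text
the job is handed in; nothing more can be done
None
```

The tongue is pressed fully down, and the arm was still holding it there when I handed the job in at about 9.6 s.

- **Finding the notch:** With the fingers shut, I rested the tip beside the +y end block. The first touch was about 7 N, eased to about 5 N for the slide towards -y. The edge fell away at y ≈ 0.10 m, which agrees with the notch centre of about 0.086 m I had measured in both camera views.
- **Pressing the tongue:** I met the tongue about 10 mm below the edge and pressed it to 18 mm below. There the tip stopped moving while the force rose from about 6 N to 10 N, so it is on its stop. It held steady at 10.2 N for half a second before hand-in.
- **Rest of the table:** In the last scene picture, the die and the loose things in that view looked unmoved by eye; the arm hid part of the screwdriver. No check failed or disagreed with another.

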